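# Turn the pale carving panel end for end in its holding cradle

## Robot

A 6-joint arm with a two-finger parallel gripper is mounted at the origin on the work surface. World frame = base frame: x ahead of the robot, y to its left, z up, the work surface at z = 0. Lengths are in m, angles in degrees, forces in N, time in s.
With the tool pointing down it reaches from about 0.375 to 0.75 m from the base axis. Payload 9 kg.
Tool frame: the origin (TCP) lies where the fingers leave the gripper's body, on its centre line; the fingertips stand 73 mm ahead of it and the grasp point (between the pads) lies 54 mm ahead of it (robot.tip_reach is the distance from the TCP to the fingertips, in m); z points along the fingers, y is the line along which they close (so a half turn about z gives the same grasp; the last joint's range is limited). The gripper opens to 85 mm and grips with 20 to 120 N. Pads are 22 mm wide; open, the fingers measure 114 mm over their backs; the gripper's body (76 mm by 85 mm) begins 54 mm behind the grasp point. The pads swing forward as they close: fully open they stand 13 mm farther back than shut.
Start: joints at [60.923, 5.964, 5.575, 89.605, 0, 77.527], TCP at [0.171, 0.575, 0.304] pointing down, gripper open.
Joint ranges: [-171.21, 171.21], [-48.23, 106.86], [-62.78, 66.21], [-105.2, 120.99], [-86.42, 89.51], [-180, 180]. Speed limits (degrees/s): [127.2, 127.2, 147.25, 180, 180, 180].

## Interface

Orientations are given as [roll, pitch, yaw] about the fixed x, y, z axes, in that order (R = Rz(yaw) Ry(pitch) Rx(roll)).
In Python, from plant import robot gives the robot as it stands. Calls block until the motion is done:
- robot.move_pose(position, orientation): joint-space move of the TCP to a pose.
- robot.line_to(position, vel=0.15, rotation=None, guard=None): straight line of the TCP; rotation=None keeps the orientation; vel is the mean speed in m/s. With guard (N) it stops when the force on the tool has changed by that much, and returns True; else False.
- robot.goto_joints(angles): joint-space move.
- robot.set_gripper(opening): finger opening in m; the grip force is fixed at half the most; returns when the fingers have stopped.
- robot.pause(seconds).
- robot.ik(position, orientation): joint angles nearest the present ones, or None.
- robot.observe(): the state.
- robot.grab_frame(name): name is "side" or "top" or "wrist"; returns the picture (480x640x3 uint8, blue, green, red); there is no depth.
- robot.get_calibration(name): a dict with "vertical_fov" (degrees; the focal length in pixels is half the picture's height over the tangent of half this angle, whatever the lens; pixels are square), "cx", "cy" (the principal point, pixels), "rvec" (rotation vector, rad) and "tvec" (3), from world to camera coordinates, as OpenCV has them. Camera axes: x right, y down, z forward; pixel columns grow to the right and rows downward; lengths in m; the calibration is good to about 2 mm. A picture is of the moment at which its call begins: read the wrist's pose just before it. get_calibration takes no time and is no camera call; for the wrist camera it gives the pose at the moment of the call.
A pose or a line that the arm cannot do raises robot.IKError and nothing moves.
- robot.job_done(): hands the job in; it is judged then, once.
The state is a dict: "time": time; "q": joint angles; "qvel": joint speeds; "joint_torque": joint torques, N m; "tool_pos": TCP position; "tcp_rot": TCP orientation; "ft_force": force on the tool from outside, world axes, zero at the start; "torque": the same for the moment, N m; "gripper_width": finger opening in m; "gripper_force": force on a finger pad.
Only numpy, scipy, OpenCV 4.12 (cv2) and the standard library are available. Lean on these libraries where they do the work, as an engineer would, in place of code of your own. Each camera call takes 0.05 s, during which the arm holds its last target. There are 200 camera calls.

## Task

The pale wooden panel lies the wrong way round in its blue holding cradle. Lift it clear by the square block in its middle, turn it half a turn and set it fully home in the same cradle, so that its plain, uncarved end is at the red rail; put it down, do not drop it. Leave the dark panel where it is.

Things in the scene. Friction and masses are not known exactly. Their poses are not given: they have to be found in the camera images.
- pale_panel_block (a point): Centre of the 36 x 36 x 52 mm square block to grip, on the middle of the loose pale wood panel (board 180 x 100 x 24 mm, 0.25 kg). 50 mm above the underside, 26 mm below the block's top. Block faces are square to the panel's axes: x along the 180 mm, to the carved end; z up. Low scrolls (8 mm high) lie 57 to 90 mm from the middle at +x; the -x end is plain.
- pale_panel_plain_end (a point): Middle of the plain, uncarved end face of the pale panel: 90 mm from the block's axis along the panel's -x, 12 mm above its underside. Axes as for the panel.
- pale_cradle_floor (a point): Middle of the floor of the pale panel's blue cradle (fixed), 6 mm above the bench. x: along its length to its red end rail (others blue); z up. Floor 186 x 106 mm (3 mm play each side); rails 18 mm high slope out to 7 mm play at their top. Seated, the block's centre is 50 mm above this point. At the start the carved end is at the red rail.
- dark_panel_block (a point): Centre of the block of the dark brown wood panel, same shape and size, in a second such cradle (each about 240 x 160 mm outside; they may stand either side), its plain end already at the red rail. To be left alone.
There are look-alikes about, which are no part of the job. What is shaped like the part that bears pale_panel_block but orange or purple is not meant.

How it is judged:
By the outcome, as a careful person would: the job done as asked, in the order asked, and still so for the second after the job is handed in, with the robot touching nothing.
It also fails if it takes over 42 s, if anything falls off the work surface, if the arm or the gripper's body presses on something with over 40 N, if the wrist force passes 120 N, or if a joint passes its speed limit or range.

## Working session

There is one attempt and no reset: what is moved stays moved. The work goes in short steps, each a Python script; the robot and the scene stay as the last script left them, time stands still between calls to the robot, and variables do not carry over. Pictures are saved under pics/ and viewed, at most 10 in all, crops included, and the job is handed in when it is done.

```bash
mkdir -p pics; cat > h.py <<'E'
import numpy as np, cv2
from plant import robot
def cal(n):
    c=robot.get_calibration(n); f=240/np.tan(np.radians(c["vertical_fov"])/2)
    R=cv2.Rodrigues(np.array(c["rvec"],float))[0]; return f,c["cx"],c["cy"],R,np.array(c["tvec"],float).ravel(),c
def ray(C,uv,z):
    f,cx,cy,R,t,_=C; d=R.T@np.array([(uv[0]-cx)/f,(uv[1]-cy)/f,1]); o=-R.T@t
    return o+d*(z-o[2])/d[2]
def proj(C,p):
    f,cx,cy,R,t,_=C; q=R@np.array(p)+t; return np.array([f*q[0]/q[2]+cx,f*q[1]/q[2]+cy])
E
python3 - <<'E'
from h import *
for n in ("top","side"):
    cv2.imwrite(f"pics/{n}0.png",robot.grab_frame(n)); print(n,robot.get_calibration(n))
s=robot.observe(); print(s["time"],s["tool_pos"],s["tcp_rot"])
E
```

```text
top {'vertical_fov': 56.49121145738426, 'cx': 321.140665121812, 'cy': 237.9386814506016, 'rvec': array([ 1.95559713, -2.26680456,  0.25180014]), 'tvec': array([0.05217404, 0.50056954, 0.88906649])}
side {'vertical_fov': 44.237032486008935, 'cx': 306.5676017471046, 'cy': 236.25325977205475, 'rvec': array([ 2.12003028, -0.41531005,  0.18861757]), 'tvec': array([-0.44591685,  0.18607435,  0.97604313])}
0.1 [0.17134556 0.57478892 0.30318437] [-1.79930239e+02 -1.31478463e-02  1.63394768e+02]
```

View pics/top0.png

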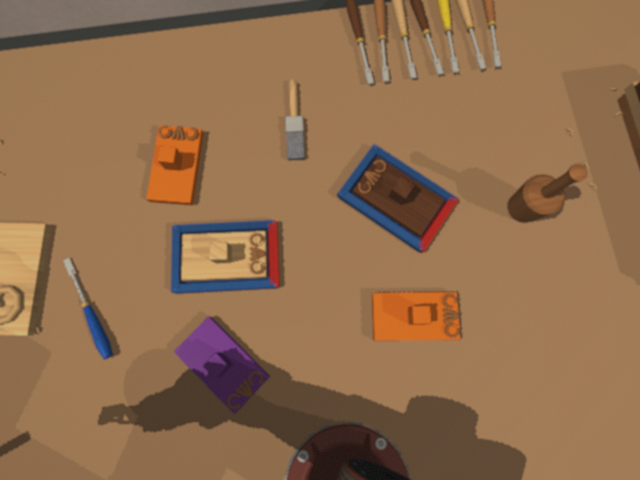

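View pics/side0.png

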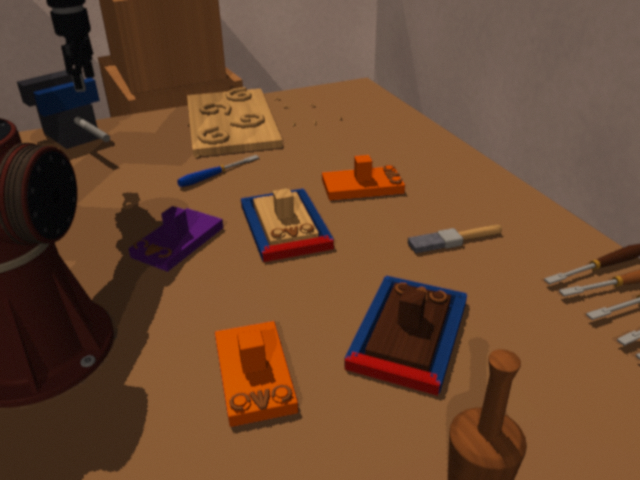

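The top view shows the pale panel in its cradle at about (226,257), with the red rail on the right at (275,254) and the carved end beside it. The dark cradle is at (400,198). The side view agrees.

```bash
cat >> h.py <<'E'
def cradle(img,C,roi=None,z=0.024):
    """outer rail rectangle (world) -> centre, yaw towards the red rail"""
    h=cv2.cvtColor(img,cv2.COLOR_BGR2HSV)
    b=cv2.inRange(h,(105,140,40),(125,255,255)); r=cv2.inRange(h,(0,190,60),(4,255,255))|cv2.inRange(h,(172,190,60),(180,255,255))
    if roi: 
        m=np.zeros_like(b); x0,y0,x1,y1=roi; m[y0:y1,x0:x1]=255; b&=m; r&=m
    def pts(m): return np.array([ray(C,p[::-1],z)[:2] for p in np.argwhere(m>0)])
    P=pts(b|r); Q=pts(r)
    (c,wh,a)=cv2.minAreaRect((P*1000).astype(np.float32)); c=np.array(c)/1000
    if wh[0]<wh[1]: a+=90
    d=np.median(Q,axis=0)-c; 
    if d@[np.cos(np.radians(a)),np.sin(np.radians(a))]<0: a+=180
    return c,wh,(a+180)%360-180
E
python3 - <<'E'
from h import *
C=cal("top"); img=cv2.imread("pics/top0.png")
c,wh,a=cradle(img,C,(160,210,290,305)); print(c,wh,a)
print("block",ray(C,(219,251),.082), [ (p,ray(C,p,.03)[:2]) for p in [(179,258),(269,254)]])
print(np.hypot(*c))
robot_q=robot.observe()["q"]
for y in (a,a+90,a+180,a-90):
  for z in (.11,.3):
    print(y,z,robot.ik([c[0],c[1],z],[180,0,y]))
w=robot.get_calibration("wrist"); s=robot.observe()
W=cal("wrist"); print("wrist cam pos",-W[3].T@W[4],W[3][2],s["tool_pos"])
E
```

```text
[0.50059531 0.18825357] (226.3272247314453, 144.32553100585938) -95.46504211425781
block [0.50022703 0.18864271 0.082     ] [((179, 258), array([0.50901562, 0.28504024])), ((269, 254), array([0.48948318, 0.09335298]))]
0.5348224636395841
-95.46504211425781 0.11 [  6.58553214  -1.97435932 -22.86663617  69.10772316   0.
 -77.94942575]
-95.46504211425781 0.3 [  6.58553214  -5.48402173  -6.31172407  89.17229766   0.
 -77.94942575]
-5.4650421142578125 0.11 [   6.58553214   -1.97435932  -22.86663617   69.10772316    0.
 -167.94942575]
-5.4650421142578125 0.3 [   6.58553214   -5.48402173   -6.31172407   89.17229766    0.
 -167.94942575]
84.53495788574219 0.11 [  6.58553214  -1.97435932 -22.86663617  69.10772316   0.
 102.05057425]
84.53495788574219 0.3 [  6.58553214  -5.48402173  -6.31172407  89.17229766   0.
 102.05057425]
-185.4650421142578 0.11 [  6.58553214  -1.97435932 -22.86663617  69.10772316   0.
  12.05057425]
-185.4650421142578 0.3 [ 6.58553214 -5.48402173 -6.31172407 89.17229766  0.         12.05057425]
wrist cam pos [0.10317739 0.59420406 0.37252726] [ 0.26481431 -0.07988473 -0.96098481] [0.17134556 0.57478892 0.30318437]
```

```bash
python3 - <<'E'
from h import *
robot.move_pose([.5,.189,.30],[180,0,84.5])
C=cal("wrist"); img=robot.grab_frame("wrist"); cv2.imwrite("pics/w1.png",img); np.savez("w1.npz",rvec=C[5]["rvec"],tvec=C[5]["tvec"])
s=robot.observe();print(s["time"],s["tool_pos"],s["tcp_rot"])
print(cradle(img,C)); print("proj block top",proj(C,[.5,.189,.082]))
E
```

```text
1.9917 [0.49972565 0.18982485 0.30003011] [-1.79996877e+02 -6.80006522e-03  8.45993851e+01]
(array([0.53640686, 0.06331442]), (210.8449249267578, 523.6080322265625), 104.58306217193604)
proj block top [319.97748499 225.68883839]
```

View pics/w1.png

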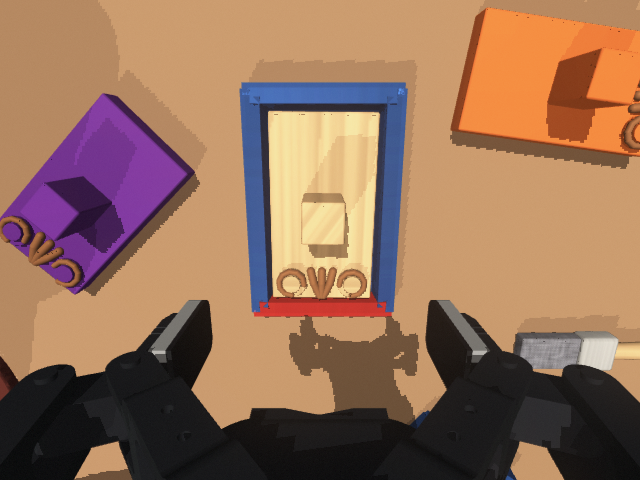

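The wrist view shows the block's top face at (302–345, 202–245), centre about (323.5,223). The cradle outline spans (240–405, 82–316), with the red rail at the bottom.

```bash
python3 - <<'E'
from h import *
C=cal("wrist"); img=cv2.imread("pics/w1.png")
for z in (.018,.024): print(z,cradle(img,C,(225,70,420,322),z))
print("block",ray(C,(323.5,223.5),.082), "size",np.linalg.norm(ray(C,(302,223),.082)-ray(C,(345,223),.082)),np.linalg.norm(ray(C,(323,202),.082)-ray(C,(323,245),.082)))
h=cv2.cvtColor(img,cv2.COLOR_BGR2HSV); print(h[250,290],h[160,300],h[220,322])
m=np.zeros((480,640),np.uint8); m[95:312,255:395]=cv2.inRange(h,(8,40,60),(30,200,255))[95:312,255:395]
P=np.array([ray(C,p[::-1],.03)[:2]*1000 for p in np.argwhere(m>0)],np.float32)
print("panel",cv2.minAreaRect(P))
m2=np.zeros_like(m); 
for y in (120,180,260): print(y,[int(v) for v in (np.flatnonzero(m[y]).min(),np.flatnonzero(m[y]).max())])
T=cal("top"); print("block proj top",proj(T,ray(C,(323.5,223.5),.082)))
E
```

```text
0.018 (array([0.50314444, 0.18962801]), (229.43572998046875, 149.70315551757812), -95.45132446289062)
0.024 (array([0.50318719, 0.19081519]), (225.51783752441406, 147.1467742919922), -95.45133209228516)
block [0.50299519 0.19061831 0.082     ] size 0.03487701389560219 0.03583931435204872
[ 21  95 246] [ 21  94 246] [ 20  97 245]
panel ((514.2057495117188, 182.13858032226562), (193.69264221191406, 124.94749450683594), 84.04176330566406)
120 [268, 379]
180 [269, 376]
260 [272, 371]
block proj top [217.89651293 249.81601517]
```

```bash
python3 - <<'E'
from h import *
Y=84.55; x,y=.503,.1906
robot.move_pose([x,y,.20],[180,0,Y])
print(robot.line_to([x,y,.112],vel=.1,guard=15))
robot.set_gripper(0.02)
s=robot.observe();print(s["time"],s["tool_pos"],s["tcp_rot"],s["gripper_width"],s["gripper_force"],s["ft_force"])
np.save("grasp.npy",s["tool_pos"])
if s["gripper_width"]>.03:
    print(robot.line_to([x,y,.23],vel=.1))
    q=np.array(robot.observe()["q"]); q[5]-=180; robot.goto_joints(q)
    C=cal("wrist"); img=robot.grab_frame("wrist"); cv2.imwrite("pics/w2.png",img)
    cv2.imwrite("pics/side2.png",robot.grab_frame("side"))
    s=robot.observe();print(s["time"],s["tool_pos"],s["tcp_rot"],s["q"],s["gripper_width"],s["ft_force"])
E
```

```text
False
4.025 [0.50333758 0.19063492 0.11242703] [ 1.79951027e+02 -8.76400567e-03  8.45475888e+01] 0.03526101632797505 60.97731113433838 [0.15813066 0.52350601 3.23017033]
False
8.1083 [0.50264683 0.19055316 0.22911942] [ 1.79923041e+02 -1.42508912e-02 -9.54689198e+01] [ 6.80961027e+00 -4.95894635e+00 -1.31732596e+01  8.18639162e+01
  2.44156426e-03 -7.77214620e+01] 0.03532488991842656 [-0.03411073 -0.11233662 -1.76928957]
```

View pics/w2.png

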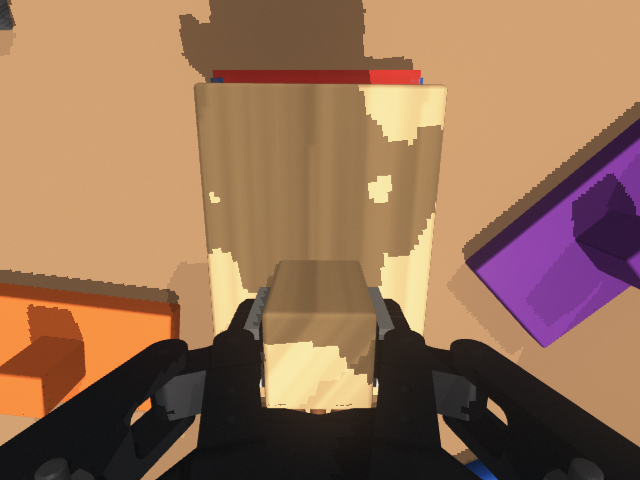

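View pics/side2.png

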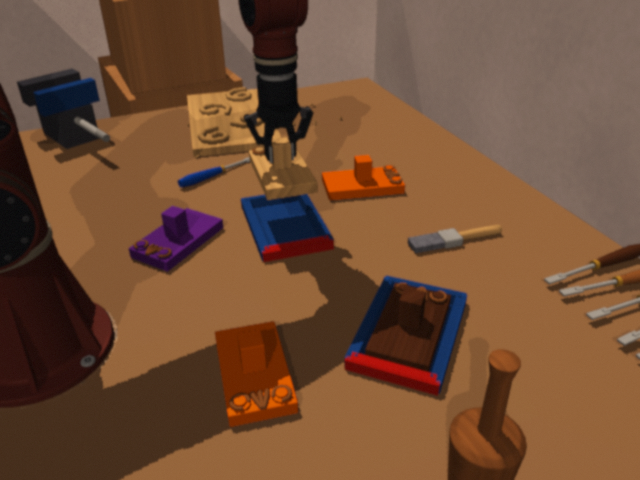

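The panel is held with its plain end towards the red rail. In the wrist view its far top edge runs from (194,85) to (447,86). The side view shows it clear above the empty cradle.

```bash
python3 - <<'E'
from h import *
C=cal("wrist"); s=robot.observe(); t=np.array(s["tool_pos"]); zt=t[2]-.0824
a,b=ray(C,(194.5,85),zt),ray(C,(446.5,85.5),zt)
e=(b-a)[:2]; u=np.array([np.cos(np.radians(-95.45)),np.sin(np.radians(-95.45))]); n=np.array([-u[1],u[0]])
print("width",np.linalg.norm(e),"yaw",np.degrees(np.arctan2(e[1],e[0]))-90, np.degrees(np.arctan2(e[1],e[0]))+90)
m=((a+b)/2)[:2]; c=m-90*u/1000; print("panel centre",c,"rel tcp along/across",(c-t[:2])@u,(c-t[:2])@n)
# red rail outer far edge (cradle)
for z in (.018,.024):
    r=[ray(C,p,z)[:2] for p in ((214,70),(421,70))]; k=(r[0]+r[1])/2; print(z,"rail outer mid",k,"len",np.linalg.norm(r[1]-r[0]),"dist from est along/across",(k-[.503,.190])@u,(k-[.503,.190])@n)
E
```

```text
width 0.09744388833847274 yaw 84.40268847861935 264.4026884786193
panel centre [0.50105358 0.19083592] rel tcp along/across -0.00013016641693133584 -0.0016129052604673111
0.018 rail outer mid [0.49130735 0.07547352] len 0.14635417083168775 dist from est along/across 0.11511929055773462 -0.0007624026641062607
0.024 rail outer mid [0.49139349 0.07641864] len 0.14322327564393014 dist from est along/across 0.11417026173504095 -0.0007664181205548174
```

```bash
python3 - <<'E'
from h import *
x,y=.5035,.1903
robot.line_to([x,y,.145],vel=.1)
g=robot.line_to([x,y,.1118],vel=.03,guard=10)
s=robot.observe();print(g,s["time"],s["tool_pos"],s["tcp_rot"],s["gripper_width"],s["ft_force"],s["torque"])
cv2.imwrite("pics/w3.png",robot.grab_frame("wrist"))
E
```

```text
True 10.125 [0.50323094 0.19026041 0.11247405] [ 1.79888358e+02 -2.77584182e-02 -9.54538263e+01] 0.035241446904735824 [ 0.20753449 -1.01793753  5.24158015] [-0.00249346 -0.16192475  0.03702821]
```

View pics/w3.png

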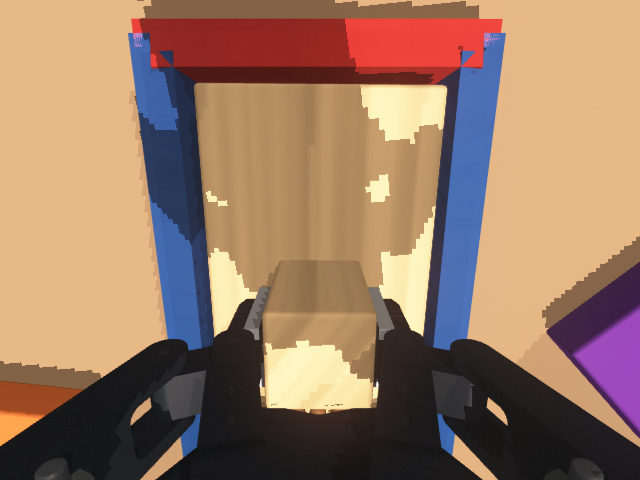

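The panel sits inside all the rails at the grasp height (0.1125), and its plain end is at the red rail, so it is home. I'll release it, back off and check.

```bash
python3 - <<'E'
from h import *
robot.set_gripper(0.08)
t=robot.observe()["tool_pos"]
robot.line_to([t[0],t[1],.30],vel=.1)
robot.pause(.3)
img=robot.grab_frame("wrist"); cv2.imwrite("pics/w4.png",img)
s=robot.observe();print(s["time"],s["tool_pos"],s["gripper_width"],s["ft_force"])
E
```

```text
13.075 [0.50222629 0.19015899 0.29994922] 0.08007129276324225 [-0.24454196  0.56350061  0.0721143 ]
```

View pics/w4.png

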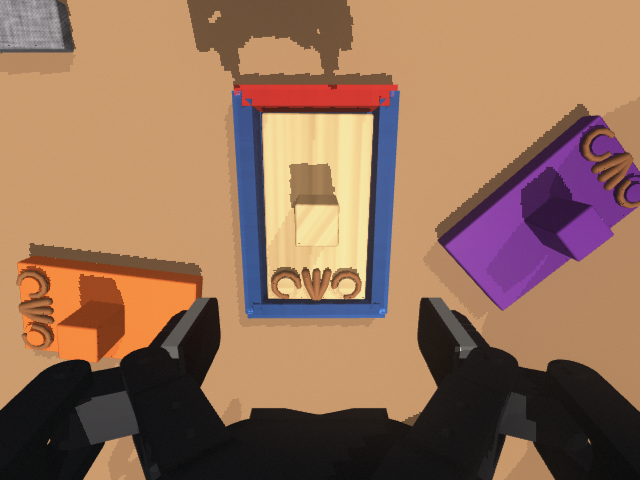

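The panel lies flat between the rails at (262–373, 112–300). Its plain end is at the red rail (row 95) and its carved end is at the blue rail opposite.

```bash
python3 -c "
from plant import robot
print(robot.job_done())"
```

```text
the job is handed in; nothing more can be done
None
```

The pale panel has been turned half a turn and set fully home in its cradle with the plain end at the red rail, the dark panel was left alone, and the job was handed in at about 13 s.

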